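# Set out the seasonings beside the spice box

### The arm

A 6-joint arm with a two-finger parallel gripper is mounted at the origin on the work surface. World frame = base frame: x ahead of the robot, y to its left, z up, the work surface at z = 0. Lengths are in m, angles in rad, forces in N, time in s.
With the tool pointing down it reaches from about 0.35 to 0.775 m from the base axis. Payload 5.5 kg.
Tool frame: the origin (TCP) lies at the very end of the fingers, on their centre line; the grasp point (between the pads) lies 19 mm behind it; z points along the fingers, y is the line along which they close (so a half turn about z gives the same grasp; the last joint's range is limited). The gripper opens to 85 mm and grips with 20 to 120 N. Pads are 22 mm wide; open, the fingers measure 114 mm over their backs; the gripper's body (76 mm by 85 mm) begins 54 mm behind the grasp point. The pads swing forward as they close: fully open they stand 13 mm farther back than shut.
Start: joints at [1.169, 0.313, 0.046, 1.304, 0, 1.431], TCP at [0.149, 0.555, 0.231] pointing down, gripper open.
Joint ranges: [-2.76, 2.76], [-0.86, 1.69], [-1.03, 1.26], [-2.2, 2.34], [-1.47, 1.5], [-3.14, 3.14]. Speed limits (rad/s): [2.57, 2.57, 3.14, 3.14, 3.14, 3.14].

### API

Orientations are given as a unit quaternion [w, x, y, z].
In Python, from workcell import env, cams, ticket, spotter gives the robot as it stands.
- The arm moves only by the tool jog_arm, never from a script. Its argument "increments" is a list that holds one entry, the list of rows, each a list of 7 numbers: the shift along the tool's x, y, z in units of 0.25 m (1.0 is 0.25 m), then the turn, a rotation vector about the tool's x, y, z in units of 180 degrees (1.0 is 180 degrees), then the closure in counts, from 0 (fully open) to 255 (shut). A call has 1 to 20 rows; each row shifts and turns the commanded pose from where the row before left it, along the tool's axes as they then stand; what a row does not reach is not made up. A row lasts 1/10 s, in which the tool goes at most 50 mm and 8.59 degrees, less where a joint would pass 70% of its speed; a pose out of reach is approached as far as the arm can. A call with a number of a shift or a turn outside -1 to 1 is refused whole. A call with a gripper value outside its range is refused whole. The fingers move at their own pace and stop on an object; "force" is the grip in N (left out, the last holds). Time passes only in rows, so rows that do not move let the fingers close. It gives the time, the measured TCP pose, the force, the opening and the grip force at its end, in the units of the state.
- env.get_state(): the state, without advancing time (a new reading comes with each control period).
- cams.read_camera(name): name is "side" or "top" or "wrist"; returns a dict with "pixels" (400x640x3 uint8, red, green, blue), "fx", "fy", "cx", "cy" (pixels), "k1" (the pictures are not rectified: a ray, as slopes to the right and down, at radius r is drawn at 1 + k1 r^2 times it, then the intrinsics apply), "xyz" and "attitude" of the camera in the world; the wrist camera has in their place "mount" (4x4, takes a point from camera to tool coordinates, whose origin is the TCP and whose axes are the flange's). Camera axes: x right, y down, z forward; pixel columns grow to the right and rows downward; lengths in m; the calibration is good to about 2 mm. A picture is of the moment at which its call begins: read the wrist's pose just before it. There is no depth.
- ticket.hand_in(): hands the job in; it is judged then, once.
Trained networks look in the newest picture that a camera, given by its name, has taken for a name from the list of things; names that differ only in an ending like _2 or _b are one class to them, and where a whole thing is asked for, a point or a joint stands for the part that bears it (a point fixed in the world has none). Each returns a list of dicts, best first, with "conf" (0 to 1); they miss things now and then, are a little off and sometimes report something else, mostly with a low value. They report only what shows in the picture. A call takes as long as a camera call. They do not tell look-alikes from the thing itself.
- spotter.find_in(target, camera): "uv" ([column, row] in pixels, amid what is visible of it).
- spotter.cut_out(target, camera): "region" (400x640 bool, what is visible of it) and "uv" ([column, row] in pixels, amid what is visible of it).
- spotter.landmark_of(target, camera): "uv" ([column, row] in pixels: a listed point, or the origin of a listed thing).
The state is a dict: "clock": time; "joint_pos": joint angles; "qvel": joint speeds; "tau": joint torques, N m; "tcp_pos": TCP position; "orientation": TCP orientation; "wrist_force": force on the tool from outside, world axes, zero at the start; "ft_torque": the same for the moment, N m; "finger_gap": finger opening in m; "grip_force": force on a finger pad.
Only numpy, scipy, OpenCV 4.12 (cv2) and the standard library are available. Lean on these libraries where they do the work, as an engineer would, in place of code of your own. Each camera call takes 0.05 s, during which the arm holds its last target. There are 200 camera calls.

### The job

Set the seasonings out for cooking, in a straight left-to-right line that starts at the round steel spice box and runs towards the drawer unit, all their centres in line: first the wooden pepper mill, then the glass jar, with about 3 cm of clear space between spice box and mill and again between mill and jar. Put the small steel bowl, upright, in the middle of the jar's lid, and lay the brass spoon, face up, on the middle of the spice box's lid, lying straight front to back (pointing away from the robot, either way round). Keep the jar, the mill and the bowl upright throughout, and leave the square wooden salt box where it stands.

Things in the scene. Friction and masses are not known exactly. Their poses are not given: they have to be found in the camera images.
- jar: Closed jar of clear glass with a flat plain aluminium lid: 60 mm across, 85 mm tall (lid from 67 to 85 mm, also 60 mm across), about 250 g. Starts upright on the slab in the front row. Origin: centre of its underside; z up.
- mill: Small dark wooden pepper mill, a round turned body 90 mm tall, about 120 g: 46 mm across from 0 to 28 mm, a waist 40 mm across from 34 to 66 mm, a head 46 mm across from 70 to 82 mm, rounded off above. Starts upright in the front row. Origin: centre of its underside; z up.
- bowl: Small open steel bowl, empty, 36 mm tall, straight-sided, 56 mm across from 10 mm upwards, foot 48 mm across, wall 3 mm, about 70 g. Starts upright in the front row. Origin: centre of its underside; z up.
- spoon: Brass-toned steel spoon, 150 mm long, 60 g, lying flat, face up, in the front row. x runs along it: straight handle 10 mm wide, 9 mm thick, from x = -75 to +36 mm; round bowl 44 mm across, 11 mm high, centred at x = +53 mm. Origin: middle of its length (in the handle, near the balance point), on the underside; z up. At the start x points away from the robot within 0.7 rad.
- spice_box: Round steel spice box, closed, heavy, does not move: 130 mm across and 55 mm tall with a flat plain lid. Landmark near the middle of the slab. Origin: centre of its underside; its x points straight away from the robot (world x), y to the robot's left, z up.
- drawer_unit: White plastic drawer unit, two shallow grey-fronted drawers one above the other, 200 mm deep, 150 wide, 100 tall, bar handles towards the robot. Fixed; a landmark only: it stands left or right of the spice box (a white upright chopping board stands on the other side) and tells to which side the line runs. Origin: centre of its underside; z up.
- salt_box: Square box of light wood, 60 x 60 mm and 55 mm tall, in the front row among the things to be moved; bystander, leave it where it is. Origin: centre of its underside; z up.
There are look-alikes about, which are no part of the job. There is more than one size of the mill; the one meant has the size given above. Leave any blue look-alike of the jar alone.

How it is judged:
At the end, for the whole second after the job is handed in: Mill, then jar, upright on the drawer unit's side of the spice box, within 15 mm of its left-right centre line, gaps 30 +-15 mm; bowl upright on the jar lid, centred to 12 mm; spoon flat on the box lid, middle within 15 mm of the lid's centre, within 0.3 rad of front-to-back; all released, at rest ((y of each of drawer_unit, mill, jar in the frame of spice_box above 0 m or y of each of drawer_unit, mill, jar in the frame of spice_box below 0 m) and horizontal distance between mill and spice_box between 0.103 and 0.133 m and x of mill in the frame of spice_box between -0.015 and 0.015 m and height (world z) of mill between -0.004 and 0.006 m and angle between each of mill, jar, bowl's own z axis and vertical below 0.1 rad and horizontal distance between jar and mill between 0.068 and 0.098 m and horizontal distance between jar and spice_box above 0.165 m and x of jar in the frame of spice_box between -0.015 and 0.015 m and height (world z) of jar between -0.004 and 0.006 m and horizontal distance between bowl and jar below 0.012 m and z of bowl in the frame of jar between 0.08 and 0.09 m and horizontal distance between spoon and spice_box below 0.015 m and z of spoon in the frame of spice_box between 0.05 and 0.061 m and angle between spoon's own z axis and vertical below 0.15 rad and angle between the x axis of spoon and the x axis of spice_box, either way round below 0.3 rad and linear speed of each of jar, mill, bowl, spoon below 0.02 m/s and contact force between each of jar, mill, bowl, spoon and the fingers below 0.1 N); the robot touches nothing.
It fails at once if The salt box is shifted more than 25 mm (distance of salt_box from where it was at the start of the episode above 0.025 m).
It fails at once if The jar, the mill or the bowl is tipped more than 0.6 rad (about 35 degrees) from upright (angle between any of jar, mill, bowl's own z axis and vertical above 0.6 rad).
It also fails if it takes over 104 s, if anything falls off the work surface, if the arm or the gripper's body presses on something with over 40 N, if the wrist force passes 120 N, or if a joint passes its speed limit or range.

## Working session

There is one attempt and no reset: what is moved stays moved. The work goes in short steps, Python scripts to look and compute and a tool call to move; the robot and the scene stay as the last step left them, time stands still between calls to the robot, and variables do not carry over. Pictures are saved under pics/ and viewed, at most 14 in all, crops included, and the job is handed in when it is done.

Besides the shell and the picture viewer there is one more tool, called after "Request:" as a command line: name --argument value ..., lists and objects as JSON in quotes. jog_arm: Moves the arm, as the interface text tells. Shifts and turns lie within -1 to 1; 1 stands for 0.25 m of shift or 180 degrees of turn. Its arguments: {"type":"object","properties":{"increments":{"type":"array"},"force":{"type":"number"}},"required":["increments"]}

```bash
ls; mkdir -p pics
cat > h.py <<'E'
import numpy as np, cv2
from scipy.spatial.transform import Rotation as R
from workcell import env, cams, ticket, spotter
def q2R(q): return R.from_quat([q[1],q[2],q[3],q[0]]).as_matrix()
def shot(name):
    s=env.get_state(); c=cams.read_camera(name)
    if 'mount' in c:
        M=np.array(c['mount']); Rt=q2R(s['orientation'])
        c['R']=Rt@M[:3,:3]; c['t']=Rt@M[:3,3]+np.array(s['tcp_pos'])
    else:
        a=np.array(c['attitude']); c['R']=q2R(a) if a.size==4 else a[:3,:3]; c['t']=np.array(c['xyz'])
    return c
def save(c,f): cv2.imwrite('pics/'+f,np.ascontiguousarray(c['pixels'][...,::-1]))
def ray(c,uv):
    K=np.array([[c['fx'],0,c['cx']],[0,c['fy'],c['cy']],[0,0,1.]])
    p=cv2.undistortPoints(np.array([[uv]],float),K,np.array([c['k1'],0,0,0,0.]))[0,0]
    return c['R']@np.array([p[0],p[1],1.])
def onz(c,uv,z):
    d=ray(c,uv); return c['t']+d*(z-c['t'][2])/d[2]
def proj(c,P):
    p=c['R'].T@(np.array(P)-c['t']); x,y=p[0]/p[2],p[1]/p[2]; k=1+c['k1']*(x*x+y*y)
    return np.array([c['fx']*x*k+c['cx'],c['fy']*y*k+c['cy']])
E
python3 - <<'E'
from h import *
s=env.get_state(); print(s)
for n in ['top','side','wrist']:
    c=shot(n); save(c,n+'0.png'); print(n,c['t'].round(3),c['R'].round(2).tolist(),c['fx'],c['k1'])
    if n!='wrist':
      for t in ['jar','mill','bowl','spoon','spice_box','drawer_unit','salt_box']:
        for d in spotter.landmark_of(t,n): print(t,round(d['conf'],2),np.round(d['uv']),onz(c,d['uv'],0)[:2].round(3))
E
```

```text
pics
{'clock': 0.0, 'joint_pos': array([1.16942964e+00, 3.13994982e-01, 4.49604332e-02, 1.30363659e+00,
       1.18834402e-05, 1.43120539e+00]), 'qvel': array([-0.00133449, -0.00016988,  0.00213931,  0.00053666,  0.0001221 ,
       -0.00077554]), 'tau': array([ 8.97850314e-04, -4.80629110e+01,  2.98533404e+01,  1.95197971e-02,
        1.44703385e-06, -2.67797283e-06]), 'tcp_pos': array([0.14859731, 0.55491279, 0.23040441]), 'orientation': array([-2.56193996e-04,  1.30514422e-01,  9.91445968e-01, -9.01737589e-04]), 'wrist_force': array([ 0.42217732,  1.02297992, -0.40674519]), 'ft_torque': array([ 0.01349399, -0.00648783,  0.00773637]), 'grip_force': 0.0, 'finger_gap': 0.08505125952829853}
top [ 0.366 -0.009  1.343] [[0.03, -1.0, 0.08], [-1.0, -0.03, -0.0], [0.0, -0.08, -1.0]] 374.5206867645186 -0.06848220479567799
jar 0.91 [238. 242.] [0.294 0.278]
jar 0.81 [240. 213.] [0.401 0.275]
mill 0.75 [277. 202.] [0.441 0.142]
mill 0.69 [281. 235.] [0.326 0.123]
mill 0.5 [276. 183.] [0.512 0.15 ]
bowl 0.75 [356. 209.] [ 0.428 -0.14 ]
spoon 0.76 [316. 203.] [0.443 0.001]
spice_box 0.34 [394. 210.] [ 0.425 -0.28 ]
drawer_unit 0.85 [439. 156.] [ 0.63  -0.441]
salt_box 0.64 [395. 209.] [ 0.43  -0.281]
salt_box 0.5 [358. 208.] [ 0.429 -0.148]
side [0.396 0.796 0.785] [[-1.0, -0.04, 0.06], [-0.07, 0.69, -0.72], [-0.01, -0.73, -0.69]] 416.1215708035782 -0.04026062432104569
jar 0.91 [337. 299.] [0.393 0.264]
jar 0.85 [385. 312.] [0.29  0.291]
mill 0.78 [368. 254.] [0.322 0.131]
mill 0.77 [286. 256.] [0.521 0.147]
mill 0.75 [320. 258.] [0.439 0.151]
bowl 0.73 [330. 183.] [ 0.427 -0.132]
spoon 0.64 [322. 215.] [ 0.443 -0.   ]
spice_box 0.69 [257. 219.] [0.615 0.026]
drawer_unit 0.82 [279. 124.] [ 0.618 -0.442]
salt_box 0.63 [332. 153.] [ 0.428 -0.281]
salt_box 0.55 [279. 124.] [ 0.618 -0.444]
wrist [0.08  0.573 0.373] [[0.26, 0.93, 0.26], [0.97, -0.25, -0.07], [-0.0, 0.27, -0.96]] 288.0143596256453 -0.02416440697357234
```

Run:
```python
import cv2
a=cv2.imread('pics/top0.png')[110:290,170:500]; cv2.imwrite('pics/top0c.png',cv2.resize(a,None,fx=2.4,fy=2.4,interpolation=cv2.INTER_CUBIC))
```

```text
(no output)
```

View pics/top0c.png

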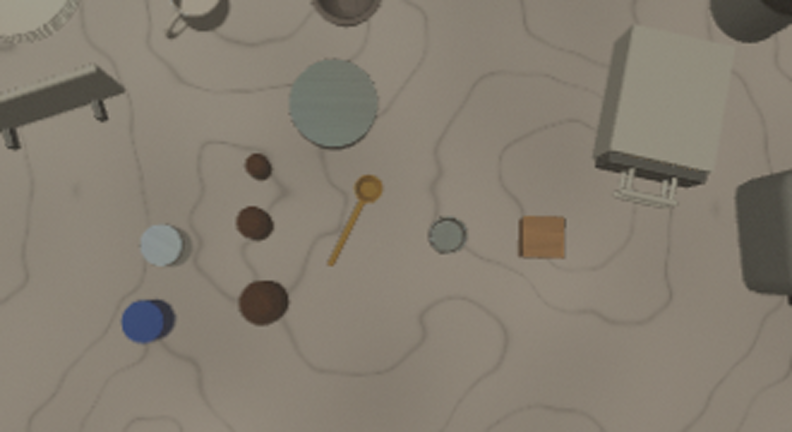

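View pics/side0.png

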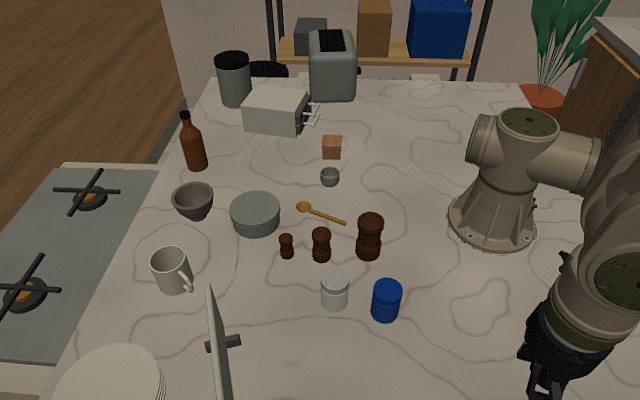

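The crop shows the spice box at the top middle (333,103) and the drawer unit on the right, so the line runs towards -y. The clear jar is at (162,245) and the blue look-alike at (147,321). There are three mills of different sizes in a column at x≈258, with the bowl at (447,235) and the salt box at (543,237). The side view agrees. Next I fit the silhouettes in both cameras.

```bash
cat >> h.py <<'E'
from scipy.optimize import least_squares
PROF={'jar':[(30,0),(30,85)],'mill':[(23,0),(23,28),(23,70),(23,82),(12,90)],'bowl':[(24,0),(28,10),(28,36)],'spice_box':[(65,0),(65,55)]}
A=np.linspace(0,2*np.pi,48,endpoint=False)
def model(n,x,y,z0=0):
    if n=='salt_box': return np.array([[x+i,y+j,z] for i in(-.03,.03) for j in(-.03,.03) for z in(0,.055)])
    return np.array([[x+r/1e3*np.cos(a),y+r/1e3*np.sin(a),z0+z/1e3] for r,z in PROF[n] for a in A])
def hullc(c,P):
    h=cv2.convexHull(np.array([proj(c,p) for p in P],np.float32)); m=cv2.moments(h)
    return np.array([m['m10']/m['m00'],m['m01']/m['m00']]),m['m00']
def masks(n,cam,xy,z=0.03,tol=25,c=None):
    """largest plausible mask near the projection of xy; returns centroid, area"""
    best=None
    for d in spotter.cut_out(n,cam):
        v,u=np.nonzero(d['region'])
        if len(u)<10: continue
        cc=np.array([u.mean(),v.mean()]); e=np.linalg.norm(cc-proj(c,[*xy,z]))
        if e<tol and (best is None or e<best[0]): best=(e,cc,len(u),d['conf'],d['region'])
    return best
def fit(n,xy,shots,z0=0,tol=14):
    obs=[]
    for cam,c in shots.items():
        b=masks(n,cam,xy,z0+.03,tol,c)
        if b is not None: obs.append((cam,c,b))
    if not obs: print(n,'none'); return None
    f=lambda p:np.concatenate([hullc(c,model(n,*p,z0))[0]+.5*0-b[1] for _,c,b in obs])
    s=least_squares(f,xy,diff_step=1e-4)
    print(n,s.x.round(4),'res',s.fun.round(1),[(cam,round(b[3],2),'area',b[2],'pred',round(hullc(c,model(n,*s.x,z0))[1])) for cam,c,b in obs])
    return s.x
E
cat > m.py <<'E'
from h import *
sh={n:shot(n) for n in('top','side')}
for n,xy in [('jar',(.395,.27)),('mill',(.44,.147)),('mill',(.324,.127)),('mill',(.516,.148)),('bowl',(.428,-.136)),('spice_box',(.615,.025)),('salt_box',(.428,-.281))]:
    fit(n,xy,sh)
    for k,c in sh.items(): fit(n,xy,{k:c})
for cam,c in sh.items():
  for d in spotter.cut_out('spoon',cam):
    v,u=np.nonzero(d['region'])
    P=np.array([onz(c,(a,b),.005)[:2] for a,b in zip(u,v)])
    m=P.mean(0); w,V=np.linalg.eigh(np.cov((P-m).T)); ax=V[:,1]*np.sign(V[0,1]); t=(P-m)@ax
    print('spoon',cam,round(d['conf'],2),m.round(4),'ax',ax.round(3),'yaw',np.arctan2(ax[1],ax[0]).round(3),'mid',(m+ax*(t.min()+t.max())/2).round(4),'len',np.ptp(t).round(3))
E
python3 m.py
```

```text
jar [0.4007 0.2707] res [-0.4  0.2 -0.1 -0.3] [('top', 0.78, 'area', 303, 'pred', 324), ('side', 0.9, 'area', 1085, 'pred', 1163)]
jar [0.4014 0.2692] res [-0.  0.] [('top', 0.78, 'area', 303, 'pred', 323)]
jar [0.4004 0.2715] res [0. 0.] [('side', 0.9, 'area', 1085, 'pred', 1164)]
mill [0.4368 0.1412] res [ 0.1  0.4 -0.3  0.1] [('top', 0.48, 'area', 180, 'pred', 176), ('side', 0.73, 'area', 652, 'pred', 666)]
mill [0.4381 0.1415] res [ 0. -0.] [('top', 0.48, 'area', 180, 'pred', 177)]
mill [0.4362 0.141 ] res [ 0. -0.] [('side', 0.73, 'area', 652, 'pred', 666)]
mill [0.3233 0.1168] res [ 2.6  0.4 -0.3  2.4] [('top', 0.78, 'area', 275, 'pred', 172), ('side', 0.72, 'area', 1134, 'pred', 661)]
mill [0.3243 0.1256] res [-0.  0.] [('top', 0.78, 'area', 275, 'pred', 174)]
mill [0.3224 0.1088] res [-0.  0.] [('side', 0.72, 'area', 1134, 'pred', 655)]
mill [0.5192 0.1464] res [-1.9 -0.   0.  -1.7] [('top', 0.59, 'area', 84, 'pred', 186), ('side', 0.8, 'area', 336, 'pred', 667)]
mill [0.5193 0.1397] res [ 0. -0.] [('top', 0.59, 'area', 84, 'pred', 185)]
mill [0.5186 0.1519] res [0. 0.] [('si
[... 421 characters left out ...]
, ('side', 0.73, 'area', 2020, 'pred', 2120)]
spice_box [0.6186 0.0359] res [-0.  0.] [('top', 0.57, 'area', 1169, 'pred', 1144)]
spice_box [0.616  0.0315] res [ 0. -0.] [('side', 0.73, 'area', 2020, 'pred', 2113)]
salt_box [ 0.4286 -0.2765] res [ 0.3  0.3 -0.2  0.4] [('top', 0.82, 'area', 343, 'pred', 354), ('side', 0.58, 'area', 461, 'pred', 503)]
salt_box [ 0.4295 -0.2755] res [0. 0.] [('top', 0.82, 'area', 343, 'pred', 354)]
salt_box [ 0.428  -0.2787] res [0. 0.] [('side', 0.58, 'area', 461, 'pred', 501)]
spoon top 0.66 [ 0.4696 -0.0077] ax [ 0.903 -0.429] yaw -0.443 mid [0.4495 0.0019] len 0.143
spoon side 0.53 [ 0.4601 -0.0062] ax [ 0.886 -0.463] yaw -0.482 mid [0.4482 0.    ] len 0.15
```

Request:
jog_arm --increments '[[[0, 0, 0, 0, 0, -0.0417, 0], [0, 0, 0, 0, 0, -0.0417, 0], [-0.096, -0.138, 0, 0, 0, 0, 0], [-0.096, -0.138, 0, 0, 0, 0, 0], [-0.096, -0.138, 0, 0, 0, 0, 0], [-0.096, -0.138, 0, 0, 0, 0, 0], [-0.096, -0.138, 0, 0, 0, 0, 0], [-0.096, -0.138, 0, 0, 0, 0, 0], [-0.096, -0.138, 0, 0, 0, 0, 0], [-0.096, -0.138, 0, 0, 0, 0, 0], [-0.096, -0.138, 0, 0, 0, 0, 0], [-0.096, -0.138, 0, 0, 0, 0, 0], [-0.096, -0.138, 0, 0, 0, 0, 0], [-0.096, -0.138, 0, 0, 0, 0, 0], [0, 0, 0, 0, 0, 0, 0], [0, 0, 0, 0, 0, 0, 0]]]'

```text
clock: 4.05
tcp_pos: [0.4372, 0.1407, 0.2312]
orientation: [-0.0, 0.001, 1.0, 0.0]
wrist_force: [0.6, 0.5, -0.5]
finger_gap: 0.0851
grip_force: 0.0
```

Run:
```python
from h import *
print(env.get_state()['joint_pos'].round(2))
c=shot('wrist'); save(c,'w1.png')
fit('mill',(.437,.141),{'wrist':c},tol=60)
fit('spice_box',(.617,.033),{'wrist':c},tol=60)
print(proj(c,[.437,.141,.09]))
```

```text
[ 0.14  0.09 -0.23  1.25  0.    0.14]
mill [0.4355 0.1417] res [0. 0.] [('wrist', 0.83, 'area', 1774, 'pred', 1825)]
spice_box [0.6052 0.0543] res [0. 0.] [('wrist', 0.76, 'area', 4333, 'pred', 8410)]
[323.59184606 186.14900514]
```

View pics/w1.png

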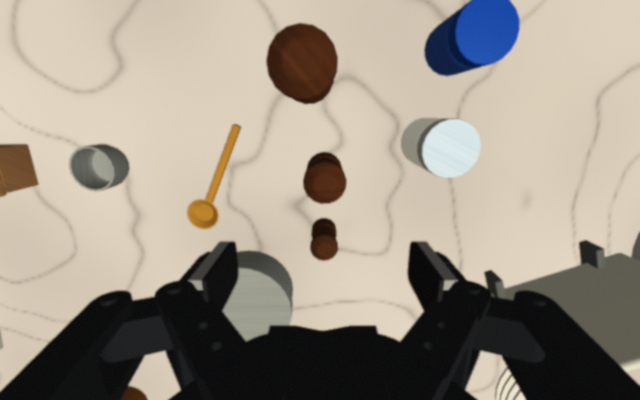

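The wrist view shows the middle mill at (325,180) between the opened fingers, the spoon at (217,175) and the jar at (450,148). The fit agrees to about 2 mm. I'll descend and grip.

Request:
jog_arm --increments '[[[0.004, 0.002, 0.134, 0, 0, 0, 0], [0, 0, 0.134, 0, 0, 0, 0], [0, 0, 0.134, 0, 0, 0, 0], [0, 0, 0.134, 0, 0, 0, 0], [0, 0, 0.134, 0, 0, 0, 0], [0, 0, 0.134, 0, 0, 0, 0], [0, 0, 0, 0, 0, 0, 0], [0, 0, 0, 0, 0, 0, 255], [0, 0, 0, 0, 0, 0, 255], [0, 0, 0, 0, 0, 0, 255], [0, 0, 0, 0, 0, 0, 255], [0, 0, 0, 0, 0, 0, 255], [0, 0, 0, 0, 0, 0, 255], [0, 0, 0, 0, 0, 0, 255], [0, 0, 0, 0, 0, 0, 255], [0, 0, 0, 0, 0, 0, 255]]]' --force 35

```text
clock: 5.8
tcp_pos: [0.4377, 0.1426, 0.0325]
orientation: [0.002, -0.0, 1.0, 0.001]
wrist_force: [-0.6, 2.3, 6.1]
finger_gap: 0.043
grip_force: 34.6
```

Request:
jog_arm --increments '[[[0, 0, -0.04, 0, 0, 0, 255], [0, 0, -0.08, 0, 0, 0, 255], [0, 0, -0.14, 0, 0, 0, 255], [0, 0, -0.14, 0, 0, 0, 255], [0, 0, 0, 0, 0, 0, 255], [0, 0, 0, 0, 0, 0, 255]]]'

```text
clock: 6.4
tcp_pos: [0.437, 0.1421, 0.1319]
orientation: [0.002, -0.0, 1.0, 0.0]
wrist_force: [-0.2, 0.2, -1.2]
finger_gap: 0.0428
grip_force: 36.0
```

Run:
```python
from h import *
s=env.get_state(); print(s['tcp_pos'],s['finger_gap'],s['wrist_force'])
c=shot('side'); p=proj(c,[.437,.141,.12]).astype(int); a=c['pixels'][p[1]-60:p[1]+60,p[0]-80:p[0]+80,::-1]
cv2.imwrite('pics/s1.png',cv2.resize(a,None,fx=4,fy=4,interpolation=cv2.INTER_CUBIC))
```

```text
[0.43695126 0.14208783 0.13194529] 0.042846043216253855 [-0.21326879  0.16068398 -1.16232792]
```

View pics/s1.png

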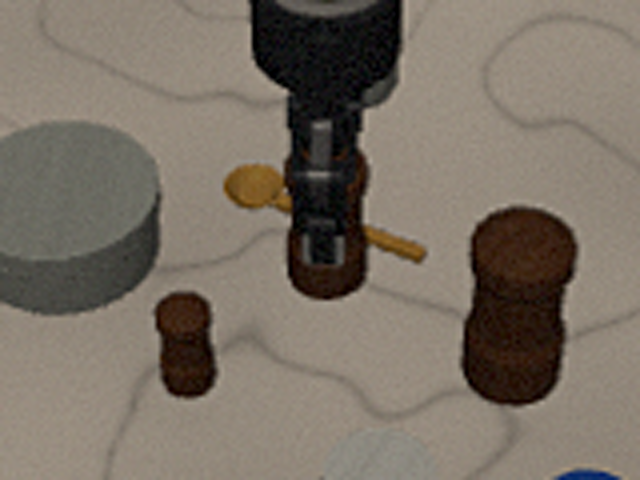

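The mill hangs upright in the gripper. I'll carry it over and turn 90°.

Request:
jog_arm --increments '[[[-0.09, -0.1133, 0, 0, 0, 0, 255], [-0.09, -0.1133, 0, 0, 0, 0, 255], [-0.09, -0.1133, 0, 0, 0, 0, 255], [-0.09, -0.1133, 0, 0, 0, 0, 255], [-0.09, -0.1133, 0, 0, 0, 0, 255], [-0.09, -0.1133, 0, 0, 0, 0, 255], [-0.09, -0.1133, 0, 0, 0, 0, 255], [-0.09, -0.1133, 0, 0, 0, 0, 255], [0, 0, 0, 0, 0, 0.04167, 255], [0, 0, 0, 0, 0, 0.04167, 255], [0, 0, 0, 0, 0, 0.04167, 255], [0, 0, 0, 0, 0, 0.04167, 255], [0, 0, 0, 0, 0, 0.04167, 255], [0, 0, 0, 0, 0, 0.04167, 255], [0, 0, 0, 0, 0, 0.04167, 255], [0, 0, 0, 0, 0, 0.04167, 255], [0, 0, 0, 0, 0, 0.04167, 255], [0, 0, 0, 0, 0, 0.04167, 255], [0, 0, 0, 0, 0, 0.04167, 255], [0, 0, 0, 0, 0, 0.04167, 255]]]'

```text
clock: 8.45
tcp_pos: [0.6147, -0.0843, 0.1282]
orientation: [-0.002, 0.709, 0.705, -0.001]
wrist_force: [-0.6, 0.4, -1.4]
finger_gap: 0.0432
grip_force: 36.1
```

Request:
jog_arm --increments '[[[0, 0, 0, 0, 0, 0, 255], [0, 0, 0, 0, 0, 0, 255]]]'

```text
clock: 8.65
tcp_pos: [0.6151, -0.0844, 0.1289]
orientation: [-0.001, 0.706, 0.708, -0.001]
wrist_force: [0.1, 0.5, -1.3]
finger_gap: 0.043
grip_force: 36.1
```

Run:
```python
from h import *
s=env.get_state(); print(s['joint_pos'].round(2), q2R(s['orientation']).round(3))
```

```text
[-0.27  0.45 -0.01  1.12  0.    1.3 ] [[-0.003  1.    -0.002]
 [ 1.     0.003  0.001]
 [ 0.001 -0.002 -1.   ]]
```

Request:
jog_arm --increments '[[[0, 0.008, 0.12, 0, 0, 0, 255], [0, 0, 0.12, 0, 0, 0, 255], [0, 0, 0.09, 0, 0, 0, 255], [0, 0, 0.03, 0, 0, 0, 255], [0, 0, 0.01, 0, 0, 0, 255], [0, 0, 0, 0, 0, 0, 255], [0, 0, 0, 0, 0, 0, 255]]]'

```text
clock: 9.35
tcp_pos: [0.6191, -0.0848, 0.0392]
orientation: [0.001, 0.707, 0.707, 0.001]
wrist_force: [-0.4, 0.3, -1.1]
finger_gap: 0.0434
grip_force: 36.2
```

Request:
jog_arm --increments '[[[0, 0, 0.008, 0, 0, 0, 255], [0, 0, 0.006, 0, 0, 0, 255], [0, 0, 0.004, 0, 0, 0, 255], [0, 0, 0, 0, 0, 0, 255], [0, 0, 0, 0, 0, 0, 255]]]'

```text
clock: 9.85
tcp_pos: [0.6179, -0.0845, 0.0333]
orientation: [-0.0, 0.707, 0.707, 0.0]
wrist_force: [0.2, 1.2, -0.5]
finger_gap: 0.0431
grip_force: 36.2
```

Request:
jog_arm --increments '[[[0, 0, 0.003, 0, 0, 0, 255], [0, 0, 0, 0, 0, 0, 255], [0, 0, 0, 0, 0, 0, 60], [0, 0, 0, 0, 0, 0, 0], [0, 0, 0, 0, 0, 0, 0], [0, 0, 0, 0, 0, 0, 0], [0, 0, 0, 0, 0, 0, 0], [0, 0, 0, 0, 0, 0, 0], [0, 0, -0.1, 0, 0, 0, 0], [0, 0, -0.16, 0, 0, 0, 0], [0, 0, -0.16, 0, 0, 0, 0], [0, 0, -0.16, 0, 0, 0, 0], [0, 0, -0.1, 0, 0, 0, 0], [0, 0, 0, 0, 0, 0, 0], [0, 0, 0, 0, 0, 0, 0]]]'

```text
clock: 11.35
tcp_pos: [0.6183, -0.0846, 0.2029]
orientation: [0.001, 0.707, 0.707, 0.0]
wrist_force: [0.3, -0.5, -1.4]
finger_gap: 0.0858
grip_force: 0.0
```

Run:
```python
from h import *
sh={n:shot(n) for n in('top','side','wrist')}
fit('mill',(.617,-.0845),sh,tol=60)
fit('mill',(.617,-.0845),{'side':sh['side']},tol=60)
fit('spice_box',(.617,.033),{k:sh[k] for k in('side','wrist')},tol=60)
```

```text
mill [ 0.6164 -0.0854] res [0.4 2.6 0.2 0.6] [('side', 0.73, 'area', 388, 'pred', 512), ('wrist', 0.89, 'area', 2156, 'pred', 2258)]
mill [ 0.6194 -0.0969] res [0. 0.] [('side', 0.73, 'area', 388, 'pred', 506)]
spice_box [0.6147 0.0279] res [ 0.7 -1.1  0.2 -0.3] [('side', 0.73, 'area', 2054, 'pred', 2102), ('wrist', 0.63, 'area', 15295, 'pred', 16726)]
```

Request:
jog_arm --increments '[[[0.142, -0.087, 0, 0, 0, 0, 0], [0.142, -0.087, 0, 0, 0, 0, 0], [0.142, -0.087, 0, 0, 0, 0, 0], [0.142, -0.087, 0, 0, 0, 0, 0], [0.142, -0.087, 0, 0, 0, 0, 0], [0.142, -0.087, 0, 0, 0, 0, 0], [0.142, -0.087, 0, 0, 0, 0, 0], [0.142, -0.087, 0, 0, 0, 0, 0], [0.142, -0.087, 0, 0, 0, 0, 0], [0.142, -0.087, 0, 0, 0, 0, 0], [0, 0, 0, 0, 0, 0, 0], [0, 0, 0, 0, 0, 0, 0]]]'

```text
clock: 13.0
tcp_pos: [0.3999, 0.2711, 0.2026]
orientation: [0.0, 0.706, 0.708, 0.0]
wrist_force: [0.2, -0.1, 0.2]
finger_gap: 0.0852
grip_force: 0.0
```

Run:
```python
from h import *
c=shot('wrist'); fit('jar',(.4007,.2707),{'wrist':c},tol=60); print(env.get_state()['joint_pos'].round(2))
for d in spotter.landmark_of('jar','wrist'): print(onz(c,d['uv'],0)[:2],d['conf'])
```

```text
jar [0.4004 0.2692] res [-0.  0.] [('wrist', 0.75, 'area', 3504, 'pred', 3608)]
[ 0.43  0.15 -0.24  1.18 -0.    2.  ]
[0.29039493 0.28875061] 0.89
[0.40249925 0.26784437] 0.7
```

Good agreement. I'll descend, grip and lift.

Request:
jog_arm --increments '[[[-0.004, 0.004, 0.13, 0, 0, 0, 0], [0, 0, 0.13, 0, 0, 0, 0], [0, 0, 0.13, 0, 0, 0, 0], [0, 0, 0.13, 0, 0, 0, 0], [0, 0, 0.13, 0, 0, 0, 0], [0, 0, 0, 0, 0, 0, 0], [0, 0, 0, 0, 0, 0, 0], [0, 0, 0, 0, 0, 0, 255], [0, 0, 0, 0, 0, 0, 255], [0, 0, 0, 0, 0, 0, 255], [0, 0, 0, 0, 0, 0, 255], [0, 0, 0, 0, 0, 0, 255], [0, 0, 0, 0, 0, 0, 255], [0, 0, 0, 0, 0, 0, 255], [0, 0, 0, 0, 0, 0, 255]]]' --force 50

```text
clock: 14.65
tcp_pos: [0.403, 0.2699, 0.0423]
orientation: [0.001, 0.707, 0.707, 0.002]
wrist_force: [-0.2, -1.0, 5.2]
finger_gap: 0.0585
grip_force: 53.1
```

Request:
jog_arm --increments '[[[0, 0, -0.04, 0, 0, 0, 255], [0, 0, -0.08, 0, 0, 0, 255], [0, 0, -0.14, 0, 0, 0, 255], [0, 0, -0.14, 0, 0, 0, 255], [0, 0, -0.08, 0, 0, 0, 255], [0, 0, 0, 0, 0, 0, 255], [0, 0, 0, 0, 0, 0, 255]]]'

```text
clock: 15.35
tcp_pos: [0.4014, 0.2695, 0.1603]
orientation: [0.0, 0.707, 0.707, 0.0]
wrist_force: [-0.7, -0.0, -3.5]
finger_gap: 0.0587
grip_force: 54.9
```

Request:
jog_arm --increments '[[[-0.1458, 0.0719, 0, 0, 0, 0, 255], [-0.1458, 0.0719, 0, 0, 0, 0, 255], [-0.1458, 0.0719, 0, 0, 0, 0, 255], [-0.1458, 0.0719, 0, 0, 0, 0, 255], [-0.1458, 0.0719, 0, 0, 0, 0, 255], [-0.1458, 0.0719, 0, 0, 0, 0, 255], [-0.1458, 0.0719, 0, 0, 0, 0, 255], [-0.1458, 0.0719, 0, 0, 0, 0, 255], [-0.1458, 0.0719, 0, 0, 0, 0, 255], [-0.1458, 0.0719, 0, 0, 0, 0, 255], [-0.1458, 0.0719, 0, 0, 0, 0, 255], [-0.1458, 0.0719, 0, 0, 0, 0, 255], [0, 0, 0, 0, 0, 0, 255], [0, 0, 0, 0, 0, 0, 255], [0, 0, 0, 0, 0, 0, 255]]]'

```text
clock: 16.85
tcp_pos: [0.6158, -0.1668, 0.1583]
orientation: [-0.002, 0.707, 0.707, -0.001]
wrist_force: [-0.1, -0.5, -2.9]
finger_gap: 0.0591
grip_force: 55.3
```

Request:
jog_arm --increments '[[[-0.004, 0.004, 0.14, 0, 0, 0, 255], [0, 0, 0.14, 0, 0, 0, 255], [0, 0, 0.1, 0, 0, 0, 255], [0, 0, 0.05, 0, 0, 0, 255], [0, 0, 0.01, 0, 0, 0, 255], [0, 0, 0, 0, 0, 0, 255], [0, 0, 0, 0, 0, 0, 255], [0, 0, 0, 0, 0, 0, 255]]]'

```text
clock: 17.65
tcp_pos: [0.6194, -0.1693, 0.0518]
orientation: [0.001, 0.707, 0.707, 0.001]
wrist_force: [0.0, 0.7, -2.7]
finger_gap: 0.059
grip_force: 55.3
```

Request:
jog_arm --increments '[[[0, 0, 0.014, 0, 0, 0, 255], [0, 0, 0.01, 0, 0, 0, 255], [0, 0, 0.006, 0, 0, 0, 255], [0, 0, 0.004, 0, 0, 0, 255], [0, 0, 0, 0, 0, 0, 255], [0, 0, 0, 0, 0, 0, 255]]]'

```text
clock: 18.25
tcp_pos: [0.618, -0.169, 0.0423]
orientation: [0.0, 0.707, 0.707, -0.0]
wrist_force: [-4.5, 1.4, 5.2]
finger_gap: 0.0587
grip_force: 55.9
```

Touching down; I'll release, rise and look.

Request:
jog_arm --increments '[[[0, 0, 0, 0, 0, 0, 60], [0, 0, 0, 0, 0, 0, 0], [0, 0, 0, 0, 0, 0, 0], [0, 0, 0, 0, 0, 0, 0], [0, 0, 0, 0, 0, 0, 0], [0, 0, -0.08, 0, 0, 0, 0], [0, 0, -0.16, 0, 0, 0, 0], [0, 0, -0.16, 0, 0, 0, 0], [0, 0, -0.16, 0, 0, 0, 0], [0, 0, -0.08, 0, 0, 0, 0], [0, 0, 0, 0, 0, 0, 0], [0, 0, 0, 0, 0, 0, 0]]]'

```text
clock: 19.45
tcp_pos: [0.6183, -0.169, 0.2013]
orientation: [0.0, 0.707, 0.707, 0.0]
wrist_force: [0.5, 0.6, -0.5]
finger_gap: 0.0851
grip_force: 0.0
```

Run:
```python
from h import *
sh={n:shot(n) for n in('side','wrist')}
fit('mill',(.617,-.0855),sh,tol=60)
fit('jar',(.618,-.169),sh,tol=60)
fit('jar',(.618,-.169),{'wrist':sh['wrist']},tol=60)
```

```text
mill [ 0.6165 -0.086 ] res [0.2 2.4 0.1 0.4] [('side', 0.72, 'area', 394, 'pred', 512), ('wrist', 0.78, 'area', 2245, 'pred', 2374)]
jar [ 0.6163 -0.1707] res [-0.6  3.1 -0.2  0.7] [('side', 0.69, 'area', 555, 'pred', 674), ('wrist', 0.9, 'area', 3497, 'pred', 3671)]
jar [ 0.6165 -0.1699] res [-0. -0.] [('wrist', 0.9, 'area', 3497, 'pred', 3668)]
```

Request:
jog_arm --increments '[[[0.02, -0.1253, 0, 0, 0, 0, 0], [0.02, -0.1253, 0, 0, 0, 0, 0], [0.02, -0.1253, 0, 0, 0, 0, 0], [0.02, -0.1253, 0, 0, 0, 0, 0], [0.02, -0.1253, 0, 0, 0, 0, 0], [0.02, -0.1253, 0, 0, 0, 0, 0], [0, 0, 0, 0, 0, 0, 0], [0, 0, 0, 0, 0, 0, 0]]]'

```text
clock: 20.6
tcp_pos: [0.4302, -0.1391, 0.2018]
orientation: [0.001, 0.707, 0.707, 0.0]
wrist_force: [0.8, -0.8, 0.2]
finger_gap: 0.0854
grip_force: 0.0
```

Run:
```python
from h import *
c=shot('wrist'); fit('bowl',(.43,-.139),{'wrist':c},tol=60); print(env.get_state()['joint_pos'].round(2))
fit('bowl',(.43,-.139),{'side':shot('side')},tol=60)
```

```text
bowl none
[-0.49  0.09 -0.31  1.17  0.    1.08]
bowl [ 0.4279 -0.14  ] res [-0.  0.] [('side', 0.74, 'area', 339, 'pred', 346)]
```

Request:
jog_arm --increments '[[[-0.002, -0.004, 0.13, 0, 0, 0, 0], [0, 0, 0.13, 0, 0, 0, 0], [0, 0, 0.13, 0, 0, 0, 0], [0, 0, 0.13, 0, 0, 0, 0], [0, 0, 0.13, 0, 0, 0, 0], [0, 0, 0.13, 0, 0, 0, 0], [0, 0, 0, 0, 0, 0, 0], [0, 0, 0, 0, 0, 0, 0], [0, 0, 0, 0, 0, 0, 0]]]'

```text
clock: 21.7
tcp_pos: [0.4307, -0.1402, 0.0079]
orientation: [0.001, 0.707, 0.707, 0.0]
wrist_force: [-0.4, -0.5, 0.3]
finger_gap: 0.0856
grip_force: 0.0
```

Request:
jog_arm --increments '[[[0, 0, 0, 0, 0, 0, 255], [0, 0, 0, 0, 0, 0, 255], [0, 0, 0, 0, 0, 0, 255], [0, 0, 0, 0, 0, 0, 255], [0, 0, 0, 0, 0, 0, 255], [0, 0, 0, 0, 0, 0, 255], [0, 0, 0, 0, 0, 0, 255], [0, 0, 0, 0, 0, 0, 255]]]' --force 25

```text
clock: 22.5
tcp_pos: [0.4303, -0.14, 0.008]
orientation: [0.001, 0.707, 0.707, 0.0]
wrist_force: [-1.6, 0.5, 7.0]
finger_gap: 0.056
grip_force: 25.4
```

Request:
jog_arm --increments '[[[0, 0, -0.04, 0, 0, 0, 255], [0, 0, -0.08, 0, 0, 0, 255], [0, 0, -0.14, 0, 0, 0, 255], [0, 0, -0.14, 0, 0, 0, 255], [0, 0, -0.14, 0, 0, 0, 255], [0, 0, -0.1, 0, 0, 0, 255], [0, 0, 0, 0, 0, 0, 255], [0, 0, 0, 0, 0, 0, 255]]]'

```text
clock: 23.3
tcp_pos: [0.4294, -0.1396, 0.1673]
orientation: [0.001, 0.707, 0.707, 0.0]
wrist_force: [-0.5, 0.2, -1.1]
finger_gap: 0.0559
grip_force: 27.1
```

Run:
```python
from h import *
c=shot('side'); p=proj(c,[.43,-.14,.18]).astype(int); a=c['pixels'][p[1]-50:p[1]+50,p[0]-70:p[0]+70,::-1]
cv2.imwrite('pics/s2.png',cv2.resize(a,None,fx=4,fy=4,interpolation=cv2.INTER_CUBIC))
```

```text
(no output)
```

View pics/s2.png

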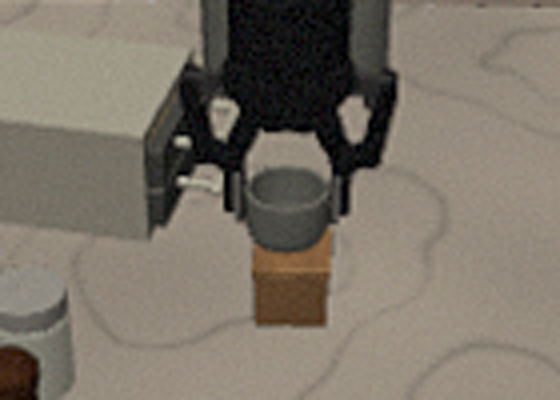

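The bowl is held level, around (290,210) in the crop. I'll carry it over the jar.

Request:
jog_arm --increments '[[[-0.02, 0.125, 0, 0, 0, 0, 255], [-0.02, 0.125, 0, 0, 0, 0, 255], [-0.02, 0.125, 0, 0, 0, 0, 255], [-0.02, 0.125, 0, 0, 0, 0, 255], [-0.02, 0.125, 0, 0, 0, 0, 255], [-0.02, 0.125, 0, 0, 0, 0, 255], [0, 0, 0, 0, 0, 0, 255], [0, 0, 0, 0, 0, 0, 255], [0, 0, 0, 0, 0, 0, 255]]]'

```text
clock: 24.25
tcp_pos: [0.6152, -0.1689, 0.1652]
orientation: [-0.002, 0.707, 0.707, -0.001]
wrist_force: [-0.1, 0.1, -0.0]
finger_gap: 0.0562
grip_force: 27.2
```

Request:
jog_arm --increments '[[[0, 0, 0.12, 0, 0, 0, 255], [0, 0, 0.1, 0, 0, 0, 255], [0, 0, 0.04, 0, 0, 0, 255], [0, 0, 0, 0, 0, 0, 255], [0, 0, 0, 0, 0, 0, 255], [0, 0, 0, 0, 0, 0, 255]]]'

```text
clock: 24.85
tcp_pos: [0.6176, -0.1698, 0.1033]
orientation: [0.001, 0.707, 0.707, 0.001]
wrist_force: [0.1, -0.9, 0.7]
finger_gap: 0.0557
grip_force: 27.2
```

Request:
jog_arm --increments '[[[0, 0, 0.018, 0, 0, 0, 255], [0, 0, 0.01, 0, 0, 0, 255], [0, 0, 0.006, 0, 0, 0, 255], [0, 0, 0, 0, 0, 0, 255], [0, 0, 0, 0, 0, 0, 255], [0, 0, 0, 0, 0, 0, 255]]]'

```text
clock: 25.45
tcp_pos: [0.6169, -0.1694, 0.0932]
orientation: [0.0, 0.707, 0.707, 0.0]
wrist_force: [0.3, 0.7, -0.1]
finger_gap: 0.0557
grip_force: 27.3
```

Request:
jog_arm --increments '[[[0, 0, 0.003, 0, 0, 0, 255], [0, 0, 0, 0, 0, 0, 255], [0, 0, 0, 0, 0, 0, 70], [0, 0, 0, 0, 0, 0, 40], [0, 0, 0, 0, 0, 0, 0], [0, 0, 0, 0, 0, 0, 0], [0, 0, 0, 0, 0, 0, 0], [0, 0, 0, 0, 0, 0, 0], [0, 0, -0.06, 0, 0, 0, 0], [0, 0, -0.12, 0, 0, 0, 0], [0, 0, -0.14, 0, 0, 0, 0], [0, 0, -0.14, 0, 0, 0, 0], [0, 0, -0.06, 0, 0, 0, 0], [0, 0, 0, 0, 0, 0, 0], [0, 0, 0, 0, 0, 0, 0]]]'

```text
clock: 26.95
tcp_pos: [0.6166, -0.1694, 0.2218]
orientation: [-0.0, 0.707, 0.707, 0.0]
wrist_force: [-0.0, -0.2, -0.2]
finger_gap: 0.0854
grip_force: 0.0
```

Run:
```python
from h import *
sh={n:shot(n) for n in('side','wrist')}
fit('bowl',(.617,-.169),sh,z0=.085,tol=60)
fit('bowl',(.617,-.169),{'wrist':sh['wrist']},z0=.085,tol=60)
save(sh['wrist'],'w2.png'); save(sh['side'],'s3.png')
```

```text
bowl [ 0.6155 -0.1694] res [0.3 0.2 0.1 0. ] [('side', 0.71, 'area', 355, 'pred', 359), ('wrist', 0.86, 'area', 3272, 'pred', 3334)]
bowl [ 0.6154 -0.1694] res [-0.  0.] [('wrist', 0.86, 'area', 3272, 'pred', 3334)]
```

View pics/s3.png

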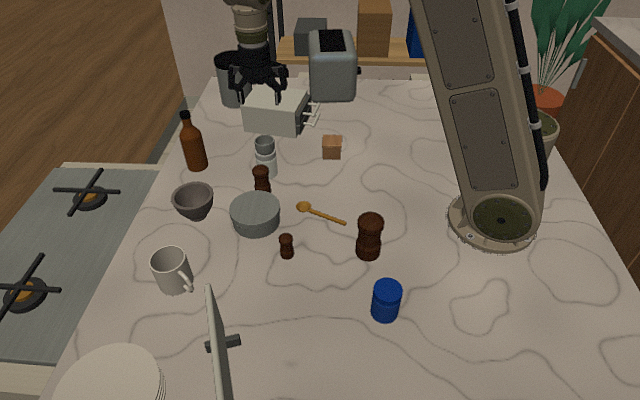

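The mill, jar and bowl are all in place, with the bowl on the lid at (265,142). Now the spoon.

Request:
jog_arm --increments '[[[0.113, -0.113, 0, 0, 0, 0, 0], [0.113, -0.113, 0, 0, 0, 0, 0], [0.113, -0.113, 0, 0, 0, 0, 0], [0.113, -0.113, 0, 0, 0, 0, 0], [0.113, -0.113, 0, 0, 0, 0, 0], [0.113, -0.113, 0, 0, 0, 0, 0], [0, 0, 0, 0, 0, -0.0442, 0], [0, 0, 0, 0, 0, -0.0442, 0], [0, 0, 0, 0, 0, -0.0442, 0], [0, 0, 0, 0, 0, -0.0442, 0], [0, 0, 0, 0, 0, -0.0442, 0], [0, 0, 0, 0, 0, -0.0442, 0], [0, 0, 0, 0, 0, -0.0442, 0], [0, 0, 0, 0, 0, -0.0442, 0], [0, 0, 0, 0, 0, 0, 0], [0, 0, 0, 0, 0, 0, 0]]]'

```text
clock: 28.8
tcp_pos: [0.447, 0.0001, 0.2219]
orientation: [-0.0, 0.229, 0.973, -0.0]
wrist_force: [0.2, 0.4, 0.5]
finger_gap: 0.0852
grip_force: 0.0
```

```bash
cat > sp.py <<'E'
from h import *
import sys
def spoon(z=.005):
  c=shot('wrist'); s=env.get_state(); Rt=q2R(s['orientation'])
  for d in spotter.cut_out('spoon','wrist'):
    v,u=np.nonzero(d['region'])
    P=np.array([onz(c,(a,b),z)[:2] for a,b in zip(u,v)])
    m=P.mean(0); w,V=np.linalg.eigh(np.cov((P-m).T)); ax=V[:,1]; t=(P-m)@ax
    if (t.max()+t.min())>0: ax=-ax; t=-t   # bowl end: heavy side -> short tail is +
    mid=m+ax*(t.min()+t.max())/2
    k=t<t.min()+.09; H=P[k]; hm=H.mean(0); a2=np.linalg.eigh(np.cov((H-hm).T))[1][:,1]; a2*=np.sign(a2@ax)
    e=(np.array([*mid,0])-np.array([*s['tcp_pos'][:2],0]))
    off=(hm-mid)-a2*((hm-mid)@a2)
    print('conf',round(d['conf'],2),'mid',mid.round(4),'axis mid on handle line',(mid+off).round(4),'yaw',np.arctan2(a2[1],a2[0]).round(3),'len',np.ptp(t).round(3),'tool shift units',(Rt.T@(e+[*off,0])/.25).round(4),'tool x yaw',np.arctan2(Rt[1,0],Rt[0,0]).round(3))
  return c
c=spoon(float(sys.argv[2])); save(c,sys.argv[1])
E
python3 sp.py w3.png .005
```

```text
conf 0.88 mid [0.4479 0.0007] axis mid on handle line [0.4479 0.0007] yaw -0.436 len 0.15 tool shift units [-0.0019  0.0039 -0.    ] tool x yaw 2.679
conf 0.75 mid [ 0.5744 -0.47  ] axis mid on handle line [ 0.4891 -0.4879] yaw 1.777 len 0.264 tool shift units [-1.0216e+00 -1.6714e+00 -5.0000e-04] tool x yaw 2.679
conf 0.39 mid [ 0.6285 -0.0907] axis mid on handle line [ 0.6285 -0.0907] yaw -0.448 len 0.074 tool shift units [-8.114e-01 -1.000e-03 -4.000e-04] tool x yaw 2.679
```

View pics/w3.png

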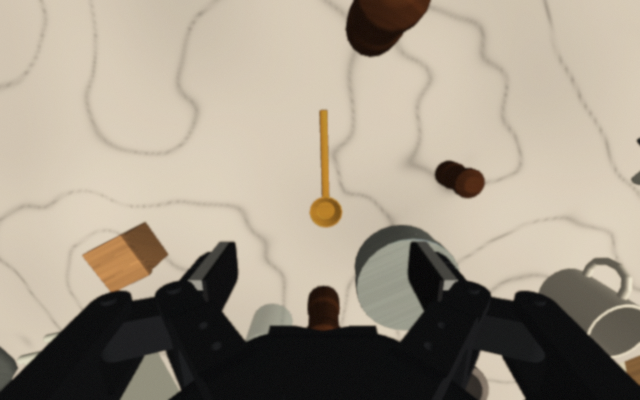

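The spoon lies in line with the fingers at (324,165), and the networks' fit agrees. I'll descend with the gripper half closed.

Request:
jog_arm --increments '[[[-0.002, 0.004, 0.135, 0, 0, -0.009, 100], [0, 0, 0.135, 0, 0, 0, 100], [0, 0, 0.135, 0, 0, 0, 100], [0, 0, 0.135, 0, 0, 0, 100], [0, 0, 0.135, 0, 0, 0, 100], [0, 0, 0.135, 0, 0, 0, 100], [0, 0, 0.05, 0, 0, 0, 100], [0, 0, 0, 0, 0, 0, 100], [0, 0, 0, 0, 0, 0, 100], [0, 0, 0, 0, 0, 0, 100]]]'

```text
clock: 29.9
tcp_pos: [0.4493, 0.0005, 0.0084]
orientation: [0.001, 0.214, 0.977, 0.0]
wrist_force: [0.7, -0.4, 0.6]
finger_gap: 0.0518
grip_force: 0.0
```

Down another 5.5 mm, then grip.

Request:
jog_arm --increments '[[[0.004, 0, 0.012, 0, 0, 0, 100], [0, 0, 0.01, 0, 0, 0, 100], [0, 0, 0, 0, 0, 0, 100], [0, 0, 0, 0, 0, 0, 100], [0, 0, 0, 0, 0, 0, 255], [0, 0, 0, 0, 0, 0, 255], [0, 0, 0, 0, 0, 0, 255], [0, 0, 0, 0, 0, 0, 255], [0, 0, 0, 0, 0, 0, 255], [0, 0, 0, 0, 0, 0, 255], [0, 0, 0, 0, 0, 0, 255]]]' --force 40

```text
clock: 31.0
tcp_pos: [0.4473, 0.0011, 0.002]
orientation: [0.0, 0.214, 0.977, 0.0]
wrist_force: [-1.0, 0.0, 4.8]
finger_gap: 0.0084
grip_force: 41.1
```

Request:
jog_arm --increments '[[[0, 0, -0.03, 0, 0, 0, 255], [0, 0, -0.06, 0, 0, 0, 255], [0, 0, -0.12, 0, 0, 0, 255], [0, 0, -0.12, 0, 0, 0, 255], [0, 0, -0.12, 0, 0, 0, 255], [0, 0, 0, 0, 0, 0, 255], [0, 0, 0, 0, 0, 0, 255]]]'

```text
clock: 31.7
tcp_pos: [0.4476, 0.001, 0.1148]
orientation: [0.001, 0.214, 0.977, 0.0]
wrist_force: [0.5, -0.0, -1.3]
finger_gap: 0.0082
grip_force: 40.6
```

```bash
python3 sp.py w4.png .119
python3 - <<'E'
from h import *
c=shot('side'); p=proj(c,[.448,0,.11]).astype(int); a=c['pixels'][p[1]-50:p[1]+50,p[0]-70:p[0]+70,::-1]
cv2.imwrite('pics/s4.png',cv2.resize(a,None,fx=4,fy=4,interpolation=cv2.INTER_CUBIC))
E
```

```text
conf 0.68 mid [0.4353 0.0051] axis mid on handle line [0.4354 0.0052] yaw 2.706 len 0.124 tool shift units [ 0.0481 -0.0047  0.    ] tool x yaw 2.71
```

View pics/s4.png

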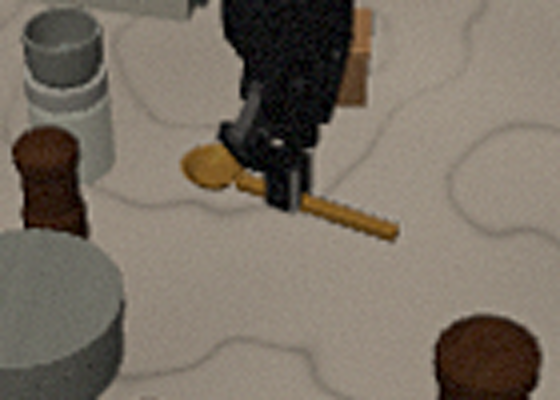

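Request:
jog_arm --increments '[[[0, 0, 0, 0, 0, -0.0343, 255], [0, 0, 0, 0, 0, -0.0343, 255], [0, 0, 0, 0, 0, -0.0343, 255], [0, 0, 0, 0, 0, -0.0343, 255], [-0.1127, 0.021, 0, 0, 0, 0, 255], [-0.1127, 0.021, 0, 0, 0, 0, 255], [-0.1127, 0.021, 0, 0, 0, 0, 255], [-0.1127, 0.021, 0, 0, 0, 0, 255], [-0.1127, 0.021, 0, 0, 0, 0, 255], [-0.1127, 0.021, 0, 0, 0, 0, 255], [0, 0, 0, 0, 0, 0, 255], [0, 0, 0, 0, 0, 0, 255], [0, 0, 0, 0, 0, 0, 255]]]'

```text
clock: 33.15
tcp_pos: [0.6147, 0.0325, 0.113]
orientation: [-0.002, 0.0, 1.0, 0.0]
wrist_force: [-0.4, -0.5, 0.3]
finger_gap: 0.0079
grip_force: 40.6
```

Request:
jog_arm --increments '[[[0, 0, 0.1, 0, 0, 0, 255], [0, 0, 0.06, 0, 0, 0, 255], [0, 0, 0.03, 0, 0, 0, 255], [0, 0, 0, 0, 0, 0, 255], [0, 0, 0, 0, 0, 0, 255], [0, 0, 0, 0, 0, 0, 255]]]'

```text
clock: 33.75
tcp_pos: [0.6169, 0.0325, 0.0679]
orientation: [0.001, 0.0, 1.0, -0.0]
wrist_force: [0.1, -0.5, -0.9]
finger_gap: 0.0083
grip_force: 40.6
```

Request:
jog_arm --increments '[[[0, 0, 0.018, 0, 0, 0, 255], [0, 0, 0.01, 0, 0, 0, 255], [0, 0, 0.006, 0, 0, 0, 255], [0, 0, 0.003, 0, 0, 0, 255], [0, 0, 0, 0, 0, 0, 255], [0, 0, 0, 0, 0, 0, 255]]]'

```text
clock: 34.35
tcp_pos: [0.6163, 0.0325, 0.0575]
orientation: [0.0, 0.0, 1.0, 0.0]
wrist_force: [-0.3, 0.0, 0.1]
finger_gap: 0.0084
grip_force: 40.6
```

Request:
jog_arm --increments '[[[0, 0, 0.002, 0, 0, 0, 255], [0, 0, 0, 0, 0, 0, 220], [0, 0, 0, 0, 0, 0, 150], [0, 0, 0, 0, 0, 0, 100], [0, 0, 0, 0, 0, 0, 100], [0, 0, 0, 0, 0, 0, 100], [0, 0, 0, 0, 0, 0, 100], [0, 0, -0.06, 0, 0, 0, 100], [0, 0, -0.12, 0, 0, 0, 100], [0, 0, -0.14, 0, 0, 0, 100], [0, 0, -0.14, 0, 0, 0, 100], [0, 0, -0.1, 0, 0, 0, 100], [0, 0, 0, 0, 0, 0, 100], [0, 0, 0, 0, 0, 0, 100]]]'

```text
clock: 35.75
tcp_pos: [0.6166, 0.0325, 0.1975]
orientation: [0.001, 0.0, 1.0, -0.0]
wrist_force: [-0.6, -0.3, -0.9]
finger_gap: 0.052
grip_force: 0.0
```

Request:
jog_arm --increments '[[[0.14, 0, 0, 0, 0, 0, 100], [0.14, 0, 0, 0, 0, 0, 100], [0.14, 0, 0, 0, 0, 0, 100], [0.14, 0, 0, 0, 0, 0, 100], [0.14, 0, 0, 0, 0, 0, 100], [0, 0, -0.1, 0, 0, 0, 100], [0, 0, -0.1, 0, 0, 0, 100], [0, 0, 0, 0, 0, 0, 100], [0, 0, 0, 0, 0, 0, 100]]]'

```text
clock: 36.65
tcp_pos: [0.441, 0.0326, 0.2461]
orientation: [-0.0, 0.0, 1.0, 0.0]
wrist_force: [-0.6, -0.0, -0.3]
finger_gap: 0.0519
grip_force: 0.0
```

Run:
```python
from h import *
sh={n:shot(n) for n in('side','wrist','top')}
for n,xy,z in [('mill',(.617,-.0855),0),('jar',(.617,-.17),0),('bowl',(.616,-.169),.085),('spice_box',(.617,.033),0),('salt_box',(.4286,-.2765),0)]:
    fit(n,xy,sh,z0=z,tol=25) if n!='salt_box' else fit(n,xy,{'side':sh['side'],'top':sh['top']})
for cam,c in sh.items():
  for d in spotter.cut_out('spoon',cam)[:1]:
    v,u=np.nonzero(d['region']); P=np.array([onz(c,(a,b),.06)[:2] for a,b in zip(u,v)])
    m=P.mean(0); ax=np.linalg.eigh(np.cov((P-m).T))[1][:,1]; t=(P-m)@ax
    print('spoon',cam,d['conf'],(m+ax*(t.min()+t.max())/2).round(4),ax.round(3),np.ptp(t).round(3))
c=sh['side']; a=c['pixels'][100:260,170:370,::-1]; cv2.imwrite('pics/s5.png',cv2.resize(a,None,fx=3.5,fy=3.5,interpolation=cv2.INTER_CUBIC))
```

```text
mill [ 0.6179 -0.0885] res [-0.3  1.9  1.6  0.3] [('side', 0.68, 'area', 406, 'pred', 510), ('top', 0.64, 'area', 178, 'pred', 193)]
jar [ 0.5818 -0.1446] res [ 8.4  4.6 -2.3  6.9 -4.   4.5] [('side', 0.74, 'area', 345, 'pred', 694), ('wrist', 0.97, 'area', 456, 'pred', 3327), ('top', 0.45, 'area', 111, 'pred', 307)]
bowl [ 0.6182 -0.163 ] res [-0.6  1.5 -1.2 -0.1 -2.1 -0.1] [('side', 0.74, 'area', 360, 'pred', 362), ('wrist', 0.54, 'area', 91, 'pred', 2490), ('top', 0.83, 'area', 210, 'pred', 246)]
spice_box [0.613  0.0343] res [ 0.1 -0.9  0.6  2.9  0.4  6.2] [('side', 0.59, 'area', 1698, 'pred', 2123), ('wrist', 0.88, 'area', 6142, 'pred', 7710), ('top', 0.8, 'area', 595, 'pred', 1143)]
salt_box [ 0.426  -0.2755] res [-1.2 -0.3 -0.2  1.3] [('side', 0.89, 'area', 359, 'pred', 503), ('top', 0.64, 'area', 330, 'pred', 354)]
spoon side 0.93 [0.6182 0.0315] [-0.999  0.053] 0.147
spoon wrist 0.81 [0.5973 0.0319] [-1.    -0.009] 0.117
spoon top 0.56 [0.6469 0.0328] [-1.    -0.013] 0.082
```

View pics/s5.png

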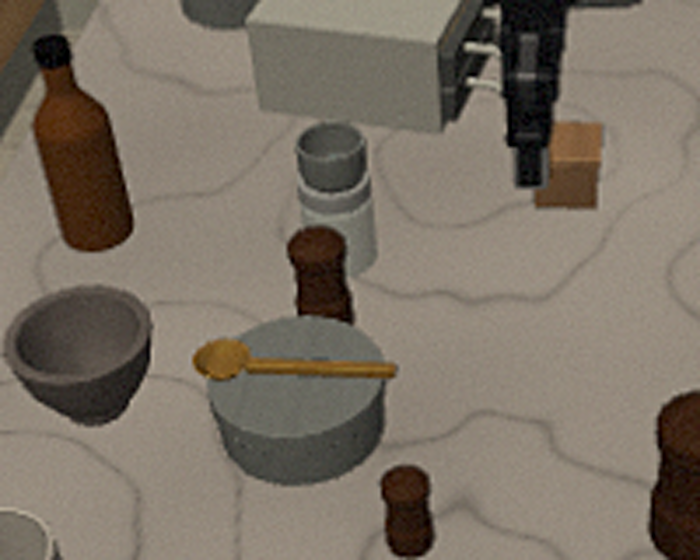

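The spoon lies front to back across the lid (centre around (300,365)). The bowl sits on the jar, the mill is upright, and nothing else was disturbed. The misfits in the last numbers come from parts hidden from view. I'm handing the job in.

```bash
python3 -c "
from h import *
print(ticket.hand_in())"
```

```text
the job is handed in; nothing more can be done
None
```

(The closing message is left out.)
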